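# Run the fingertips along the roller track of the riveting jig

## Task

Check the roller track on the jig board before the next bracket is fed in: stroke your fingertips lightly along the tops of the rollers, from the open end to the end stop, so that all seven rollers turn towards the stop, then take the hand away. Do not lean on the track, shift it or lift it, and leave the bracket, the wooden block, the rivet tray and the hammer where they lie.

Things in the scene. Friction and masses are not known exactly. Their poses are not given: they have to be found in the camera images.
- track: Steel roller track, 58 mm wide, 350 mm long, 2.5 kg, lying loose on the jig board, held by its weight alone. Origin: middle of its underside. Its y axis runs along it from the open end to the end stop, x across, z up. Seven bare metal rollers lie across it at y = -120 to 120 mm, 40 mm apart, 1 at the open end, 7 at the stop. Roller tops are 40 mm above the origin, the side plates' tops 36 mm.
- first_top (a point): Middle of the top of roller 1 (unpressed), at the open end. Each roller is 24 mm in diameter, 42 mm long, spins freely and is sprung: it gives up to 4 mm downward (about 1.4 N to start, 1.2 N more per mm) until flush with the side plates. Beyond it, 30 to 53 mm farther out, is a sloping lead-in plate, lower than the side plates.
- last_top (a point): Middle of the top of roller 7 (unpressed), next to the end stop.
- stop_face (a point): Centre line of the end stop's rubber face, 37 mm past the middle of roller 7, at the height of the roller tops. The stop is an upright plate across the track, 28 mm higher than the roller tops.
- roller1 (a joint): Turn of roller 1 in rad, 0 at the start; grows without limit as its top is drawn towards the end stop; stays where it is left.
- roller2 (a joint): Turn of roller 2 in rad, 0 at the start; grows without limit as its top is drawn towards the end stop; stays where it is left.
- roller3 (a joint): Turn of roller 3 in rad, 0 at the start; grows without limit as its top is drawn towards the end stop; stays where it is left.
- roller4 (a joint): Turn of roller 4 in rad, 0 at the start; grows without limit as its top is drawn towards the end stop; stays where it is left.
- roller5 (a joint): Turn of roller 5 in rad, 0 at the start; grows without limit as its top is drawn towards the end stop; stays where it is left.
- roller6 (a joint): Turn of roller 6 in rad, 0 at the start; grows without limit as its top is drawn towards the end stop; stays where it is left.
- roller7 (a joint): Turn of roller 7 in rad, 0 at the start; grows without limit as its top is drawn towards the end stop; stays where it is left.
- bracket: Bystander: loose folded steel U bracket, 58 x 110 x 45 mm high, open side up, on the jig board on the robot's side of the track. Origin: centre of its underside; the 110 mm run along its y.
- block: Bystander: loose dark wooden block, 42 x 100 x 48 mm high, on the jig board beyond the track. Origin: centre of its underside; the 100 mm run along its y.
- tray: Bystander: loose wooden tray of rivets in two compartments, 240 (x) x 130 (y) x 45 mm high, on the table to the left of the board. Origin: centre of its underside.
- hammer: Bystander: loose hammer lying on the table to the right of the board, along its x axis, 260 mm long. Origin: under the middle of its length, on the table.

How it is judged:
By the outcome, as a careful person would: the job done as asked, in the order asked, and still so for the second after the job is handed in, with the robot touching nothing.
It also fails if it takes over 37 s, if anything falls off the work surface, if the arm or the gripper's body presses on something with over 40 N, if the wrist force passes 120 N, or if a joint passes its speed limit or range.

## Robot

A 7-joint arm with a two-finger parallel gripper is mounted at the origin on the work surface. World frame = base frame: x ahead of the robot, y to its left, z up, the work surface at z = 0. Lengths are in m, angles in rad, forces in N, time in s.
With the tool pointing down it reaches from about 0.425 to 0.925 m from the base axis. Payload 6.8 kg.
Tool frame: the origin (TCP) lies at the very end of the fingers, on their centre line; the grasp point (between the pads) lies 19 mm behind it; z points along the fingers, y is the line along which they close (so a half turn about z gives the same grasp; the last joint's range is limited). The gripper opens to 85 mm and grips with 20 to 120 N. Pads are 22 mm wide; open, the fingers measure 114 mm over their backs; the gripper's body (76 mm by 85 mm) begins 54 mm behind the grasp point. The pads swing forward as they close: fully open they stand 13 mm farther back than shut.
Start: joints at [-1.245, 0.477, 0.022, 1.555, -0.011, 1.109, -0.083], TCP at [0.284, 0.612, 0.207] pointing down, gripper open.
Joint ranges: [-2.96, 2.96], [-0.34, 2.1], [-1.41, 1.46], [0.24, 2.44], [-1.37, 4.51], [0.17, 1.92], [-2.96, 2.96]. Speed limits (rad/s): [2.39, 2.39, 3.14, 3.14, 3.14, 3.14, 3.14].

## Interface

Orientations are given as a unit quaternion [w, x, y, z].
In Python, from station import bot gives the robot as it stands.
- The arm moves only by the tool jog_arm, never from a script. Its argument "motion" is a list of rows, each a list of 7 numbers: the turn, a rotation vector about the tool's x, y, z in rad, then the shift along the tool's x, y, z in mm, then the finger opening in mm, from 0 to 85.4. A call has 1 to 10 rows; each row is the pose to reach, as a shift and turn from the pose commanded when the call began, along the tool's axes at that moment; what a row does not reach only later rows make up. A row lasts 1/8 s, in which the tool goes at most 62.5 mm and 10.7 degrees, less where a joint would pass 70% of its speed; a pose out of reach is approached as far as the arm can. A call with a gripper value outside its range is refused whole. The fingers move at their own pace and stop on an object; "grip_force" is the grip in N (left out, the last holds). Time passes only in rows, so rows that repeat a pose let the fingers close. It gives the time, the measured TCP pose, the force, the opening and the grip force at its end, in the units of the state.
- bot.get_obs(): the state, without advancing time (a new reading comes with each control period).
- bot.read_camera(name): name is "scene" or "top" or "wrist"; returns a dict with "pixels" (400x640x3 uint8, red, green, blue), "camera_matrix" (3x3 intrinsics, pixels), "T" (4x4, takes a point from camera to world coordinates); the wrist camera has in their place "tool_from_camera" (4x4, takes a point from camera to tool coordinates, whose origin is the TCP and whose axes are the flange's). Camera axes: x right, y down, z forward; pixel columns grow to the right and rows downward; lengths in m; the calibration is good to about 2 mm. The wrist camera is an equidistant fisheye: a pixel r from the principal point sees the ray r / f radians off the axis. A picture is of the moment at which its call begins: read the wrist's pose just before it. There is no depth.
- bot.hand_in(): hands the job in; it is judged then, once.
Trained networks look in a picture, given as the dict that the camera call returned (one of the last four; its "shot" number tells which), for a name from the list of things; names that differ only in an ending like _2 or _b are one class to them, and where a whole thing is asked for, a point or a joint stands for the part that bears it (a point fixed in the world has none). Each returns a list of dicts, best first, with "score" (0 to 1); they miss things now and then, are a little off and sometimes report something else, mostly with a low value. They report only what shows in the picture. A call takes as long as a camera call.
- bot.spot_in(thing, picture): "xy" ([column, row] in pixels, amid what is visible of it).
- bot.tip_of(thing, picture): "xy" ([column, row] in pixels: a listed point, or the origin of a listed thing).
The state is a dict: "t": time; "q": joint angles; "joint_vel": joint speeds; "joint_torque": joint torques, N m; "eef_pos": TCP position; "tool_rot": TCP orientation; "contact_force": force on the tool from outside, world axes, zero at the start; "torque": the same for the moment, N m; "gripper_width": opening from 0.0 (shut) to 1.0 (fully open); "grasp_force": force on a finger pad.
Only numpy, scipy, OpenCV 4.12 (cv2) and the standard library are available. Lean on these libraries where they do the work, as an engineer would, in place of code of your own. Each camera call takes 0.05 s, during which the arm holds its last target. There are 200 camera calls.

## Working session

There is one attempt and no reset: what is moved stays moved. The work goes in short steps, Python scripts to look and compute and a tool call to move; the robot and the scene stay as the last step left them, time stands still between calls to the robot, and variables do not carry over. Pictures are saved under pics/ and viewed, at most 10 in all, crops included, and the job is handed in when it is done.

Besides the shell and the picture viewer there is one more tool, called after "Call:" as name([rows], argument=value, ...), one row to a line, values as JSON. jog_arm: Moves the arm, as the interface text tells. Its arguments: {"type":"object","properties":{"motion":{"type":"array"},"grip_force":{"type":"number"}},"required":["motion"]}

```bash
mkdir -p pics; cat > h.py <<'E'
import numpy as np, cv2
from station import bot
def ray(p,xy):
    K=p["camera_matrix"];T=np.array(p["T"])
    d=T[:3,:3]@np.linalg.inv(K)@np.array([xy[0],xy[1],1.]);return T[:3,3],d/np.linalg.norm(d)
def atz(p,xy,z):
    o,d=ray(p,xy);return o+d*(z-o[2])/d[2]
def tri(r):
    A=sum(np.eye(3)-np.outer(d,d) for o,d in r);b=sum((np.eye(3)-np.outer(d,d))@o for o,d in r)
    x=np.linalg.solve(A,b);return x,[np.linalg.norm((np.eye(3)-np.outer(d,d))@(x-o)) for o,d in r]
E
python3 - <<'E'
from h import *
np.set_printoptions(precision=4,suppress=True)
s=bot.get_obs();print(s["t"],s["eef_pos"],s["tool_rot"],s["contact_force"],s["gripper_width"])
P={c:bot.read_camera(c) for c in("scene","top")}
for c in P: cv2.imwrite(f"pics/{c}0.png",P[c]["pixels"][:,:,::-1])
for n in("track","first_top","last_top","stop_face","bracket","block","tray","hammer"):
    r=[]
    for c in P:
        k=bot.tip_of(n,P[c])[:1]
        print(n,c,[(np.round(a["xy"],1),round(a["score"],2)) for a in k])
        if k:r.append(ray(P[c],k[0]["xy"]))
    if len(r)==2: print("   ",*tri(r))
print(bot.get_obs()["t"])
E
```

```text
0.0 [0.2835 0.6119 0.2057] [-0.0001  0.2152  0.9766 -0.0009] [-0.0462 -0.2466 -1.2381] 0.9999320546567323
track scene [(array([298., 190.]), 0.68)]
track top [(array([346.9, 190.1]), 0.97)]
    [ 0.5486 -0.0886  0.0238] [np.float64(0.0059731019237064), np.float64(0.005973101923706427)]
first_top scene [(array([271.2, 169.2]), 0.72)]
first_top top [(array([384.8, 192.1]), 0.79)]
    [ 0.5448 -0.2125  0.0447] [np.float64(0.0023728159256003996), np.float64(0.002372815925600519)]
last_top scene [(array([320.4, 199.3]), 0.7)]
last_top top [(array([308.3, 183.8]), 0.71)]
    [0.5623 0.031  0.0699] [np.float64(0.0018664624183156225), np.float64(0.001866462418315491)]
stop_face scene [(array([327.7, 201.5]), 0.93)]
stop_face top [(array([296.5, 184.2]), 0.74)]
    [0.5602 0.0645 0.0806] [np.float64(0.005640027017663221), np.float64(0.0056400270176631155)]
bracket scene [(array([307.8, 164.4]), 0.88)]
bracket top [(array([362.6, 226.7]), 0.62)]
    [ 0.43   -0.1412  0.0274] [np.float64(0.006372697893304569), np.float64(0.006372697893304665)]
block scene [(array([267. , 207.9]), 0.94)]
block top [(array([353.8, 156. ]), 0.68)]
    [ 0.67   -0.1164  0.0137] [np.float64(0.0012833154460770622), np.float64(0.0012833154460770483)]
tray scene [(array([443. , 288.7]), 0.57)]
tray top [(array([165.7, 182.9]), 0.92)]
    [ 0.5608  0.5081 -0.0014] [np.float64(0.0008238701552578309), np.float64(0.000823870155257828)]
hammer scene [(array([230.8, 141.4]), 0.89)]
hammer top [(array([460.4, 210.8]), 0.76)]
    [ 0.4961 -0.4744 -0.004 ] [np.float64(0.0035434903717962026), np.float64(0.0035434903717963726)]
0.9
```

```bash
python3 - <<'E'
import cv2
a=cv2.imread("pics/top0.png")[120:260,240:440];b=cv2.imread("pics/scene0.png")[120:260,200:400]
cv2.imwrite("pics/c0.png",cv2.resize(cv2.vconcat([a,b]),None,fx=2.1,fy=2.1,interpolation=2))
E
```

```text
(no output)
```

View pics/c0.png

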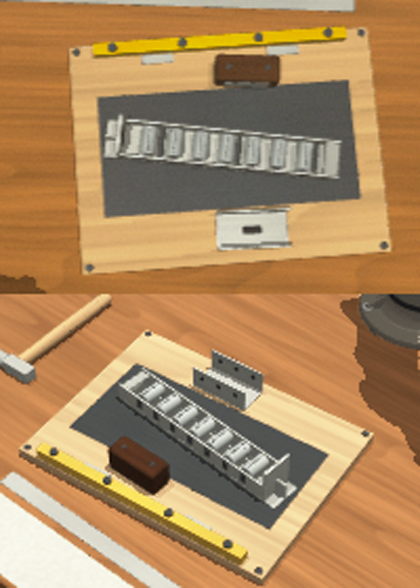

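View pics/scene0.png

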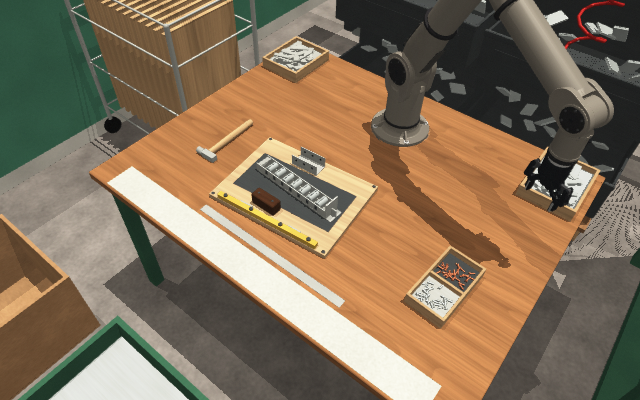

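The track lies along world y, with its stop at the left in the top picture, near pixel (296,184), and its open end at the right, near (398,195). The block is beyond it and the bracket on the robot's side. Next I fit the track's pose to these detections.

```bash
cat >> h.py <<'E'
from scipy.optimize import least_squares
from scipy.spatial.transform import Rotation as R
PT={"first_top":(0,-.12,.04),"last_top":(0,.12,.04),"stop_face":(0,.157,.04),"track":(0,0,0)}
def proj(p,X):
    T=np.array(p["T"]);c=T[:3,:3].T@(X-T[:3,3])
    if "fish" in p:
        th=np.arctan2(np.hypot(c[0],c[1]),c[2]);K=p["camera_matrix"];u=c[:2]/np.hypot(c[0],c[1])*th
        return np.array([K[0,0]*u[0]+K[0,2],K[1,1]*u[1]+K[1,2]])
    u=p["camera_matrix"]@c;return u[:2]/u[2]
def fit(obs,P):  # obs: (name,cam,xy)
    def res(v):
        r=R.from_euler("z",v[3])
        return np.concatenate([proj(P[c],v[:3]+r.apply(PT[n]))-xy for n,c,xy in obs])
    s=least_squares(res,[.55,-.09,.02,0],loss="soft_l1");return s.x,res(s.x).reshape(-1,2)
def report(v):
    r=R.from_euler("z",v[3]);print("pose",v,{n:(v[:3]+r.apply(PT[n])).round(4) for n in PT})
def toolgo(target,v,obs):
    # shift in tool axes mm, yaw err between tool y and track y
    t=R.from_quat(np.roll(obs["tool_rot"],-1));d=t.inv().apply((np.array(target)-obs["eef_pos"])*1000)
    yt=t.apply([0,1,0]);e=v[3]+np.pi/2-np.arctan2(yt[1],yt[0])
    return d.round(1),"yaw world +",round(e,4),"(tool z turn = minus)","toolz",t.apply([0,0,1]).round(4)
E
python3 - <<'E'
from h import *
np.set_printoptions(precision=4,suppress=True)
P={c:bot.read_camera(c) for c in("scene","top")}
o=[]
for n in PT:
  for c in P:
    k=bot.tip_of(n,P[c])[:1]
    if k:o.append((n,c,np.array(k[0]["xy"])))
v,r=fit(o,P);report(v);print(r.round(1).tolist())
np.save("v.npy",v)
first=v[:3]+R.from_euler("z",v[3]).apply(PT["first_top"]);s=bot.get_obs()
print(first,toolgo(first+[0,0,.10],v,s))
E
```

```text
pose [ 0.5515 -0.0926  0.026  -0.0701] {'first_top': array([ 0.5431, -0.2123,  0.066 ]), 'last_top': array([0.5599, 0.0271, 0.066 ]), 'stop_face': array([0.5625, 0.064 , 0.066 ]), 'track': array([ 0.5515, -0.0926,  0.026 ])}
[[2.5, -2.9], [2.6, -1.0], [1.6, 1.4], [1.9, 0.7], [0.6, 1.6], [0.2, -0.1], [-3.7, -0.5], [-2.2, -0.3]]
[ 0.5431 -0.2123  0.066 ] (array([-582. , -639.4,   40.7]), 'yaw world +', np.float64(0.3637), '(tool z turn = minus)', 'toolz', array([-0.    , -0.0001, -1.    ]))
```

Call:
jog_arm([
  [0,0,-0.18,-120,-130,10,0],
  [0,0,-0.36,-240,-260,10,0],
  [0,0,-0.36,-360,-390,10,0],
  [0,0,-0.36,-480,-520,10,0],
  [0,0,-0.36,-580,-600,10,0],
  [0,0,-0.36,-580,-600,10,0],
  [0,0,-0.36,-580,-600,10,0],
  [0,0,-0.36,-580,-600,10,0],
  [0,0,-0.36,-580,-600,10,0],
  [0,0,-0.36,-580,-600,10,0],
], grip_force=20)

```text
t: 2.65
eef_pos: [0.4876, 0.0199, 0.1985]
tool_rot: [0.001, 0.037, 0.999, 0.0]
contact_force: [1.5, 0.8, 0.2]
gripper_width: -0.003
grasp_force: 0.0
```

Call:
jog_arm([
  [0,0,0,-18,-56,0,0],
  [0,0,0,-36,-112,0,0],
  [0,0,0,-54,-168,0,0],
  [0,0,0,-72,-225,0,0],
  [0,0,0,-72,-225,0,0],
  [0,0,0,-72,-225,0,0],
])

```text
t: 3.4
eef_pos: [0.542, -0.2075, 0.1978]
tool_rot: [-0.0, 0.037, 0.999, 0.0]
contact_force: [-0.4, 0.3, -0.3]
gripper_width: -0.006
grasp_force: 0.0
```

```bash
cat >> h.py <<'E'
def look(v0=None):
    s=bot.get_obs();w=bot.read_camera("wrist");P={"wrist":w,"top":bot.read_camera("top"),"scene":bot.read_camera("scene")}
    T=np.eye(4);T[:3,:3]=R.from_quat(np.roll(s["tool_rot"],-1)).as_matrix();T[:3,3]=s["eef_pos"]
    w["T"]=T@np.array(w["tool_from_camera"]);w["fish"]=1
    return s,P
E
python3 - <<'E'
from h import *
np.set_printoptions(precision=4,suppress=True)
s,P=look();print(s["t"],s["eef_pos"],s["tool_rot"],s["contact_force"])
img=P["wrist"]["pixels"][:,:,::-1].copy()
o=[]
for n in PT:
  for c in P:
    if c!="wrist" and n=="track": continue
    k=bot.tip_of(n,P[c])[:1]
    if k and k[0]["score"]>.3:
      o.append((n,c,np.array(k[0]["xy"])));print(n,c,o[-1][2].round(1),round(k[0]["score"],2))
      if c=="wrist": cv2.drawMarker(img,tuple(int(a) for a in k[0]["xy"]),(0,0,255),0,10)
v,r=fit(o,P);report(v);print(r.round(1).tolist())
w=[a for a in o if a[1]=="wrist"]
if len(w)>1:
  v,r=fit(w,P);report(v);print(r.round(1).tolist())
cv2.imwrite("pics/w1.png",img)
E
```

```text
3.4 [ 0.542  -0.2075  0.1978] [-0.0003  0.037   0.9993  0.0003] [-0.3726  0.2803 -0.3196]
first_top wrist [320.5 181.6] 0.76
first_top top [387.  194.2] 0.63
first_top scene [270.8 167.2] 0.76
last_top wrist [525.4 180.2] 0.89
last_top top [310.3 184.9] 0.97
last_top scene [320.1 199.9] 0.7
stop_face wrist [550.8 181.9] 0.98
stop_face top [297.9 183.4] 0.57
stop_face scene [327.2 203.1] 0.88
track wrist [421.8 171.6] 0.96
pose [ 0.5462 -0.0922  0.0223 -0.0613] {'first_top': array([ 0.5389, -0.212 ,  0.0623]), 'last_top': array([0.5536, 0.0275, 0.0623]), 'stop_face': array([0.5559, 0.0645, 0.0623]), 'track': array([ 0.5462, -0.0922,  0.0223])}
[[-1.2, -0.3], [-2.0, -0.6], [0.7, -2.5], [0.0, 1.2], [-0.5, 1.7], [1.6, -1.0], [-3.2, -0.2], [0.4, 2.1], [2.8, 1.5], [1.1, 1.4]]
pose [ 0.5457 -0.0916  0.0225 -0.0578] {'first_top': array([ 0.5388, -0.2114,  0.0625]), 'last_top': array([0.5527, 0.0282, 0.0625]), 'stop_face': array([0.5548, 0.0651, 0.0625]), 'track': array([ 0.5457, -0.0916,  0.0225])}
[[-0.6, -0.4], [0.6, 0.4], [-2.6, -1.0], [1.7, 1.0]]
```

View pics/w1.png

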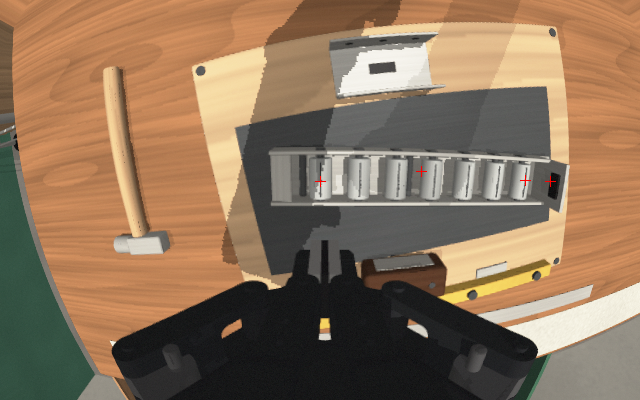

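The wrist picture shows seven rollers from (320,178) to (521,180), the stop at (552,183) and the lead-in plate at (284,178). The detections fit these positions. I'll hover just short of roller 1.

Call:
jog_arm([
  [0,0,0,2.5,-12,60,0],
  [0,0,0,2.5,-12,118,0],
  [0,0,0,2.5,-12,122,0],
  [0,0,0,2.5,-12,122,0],
  [0,0,0,2.5,-12,122,0],
])

```text
t: 4.68
eef_pos: [0.5407, -0.2204, 0.0786]
tool_rot: [0.002, 0.037, 0.999, -0.0]
contact_force: [0.1, -0.4, -0.3]
gripper_width: -0.003
grasp_force: 0.0
```

```bash
python3 - <<'E'
from h import *
np.set_printoptions(precision=4,suppress=True)
F=[]
s,P=look();F.append(s["contact_force"])
o=[]
for n in PT:
    k=bot.tip_of(n,P["wrist"])[:1]
    if k: o.append((n,"wrist",np.array(k[0]["xy"])));print(n,o[-1][2].round(1),round(k[0]["score"],2))
    F.append(bot.get_obs()["contact_force"])
print(s["t"],s["eef_pos"]);print(np.array(F))
cv2.imwrite("pics/w2.png",P["wrist"]["pixels"][:,:,::-1])
print("tcp px",proj(P["wrist"],np.array(s["eef_pos"])))
v,r=fit(o,P);report(v);print(r.round(1).tolist())
E
```

```text
first_top [340.4 222.2] 0.67
last_top [601.9 217.1] 0.95
stop_face [625.4 213.1] 0.68
track [478.5 200.9] 0.83
4.675 [ 0.5407 -0.2204  0.0786]
[[ 0.1404 -0.4057 -0.2836]
 [-0.138   0.2108 -0.0845]
 [ 0.176   0.3386  1.1444]
 [ 0.5062  0.0148 -0.109 ]
 [ 0.1359  1.0751 -0.4336]]
tcp px [324.2179 237.3114]
pose [ 0.5478 -0.0903  0.0182 -0.0694] {'first_top': array([ 0.5395, -0.2101,  0.0582]), 'last_top': array([0.5562, 0.0294, 0.0582]), 'stop_face': array([0.5587, 0.0663, 0.0582]), 'track': array([ 0.5478, -0.0903,  0.0182])}
[[-0.4, -0.3], [0.5, -2.5], [-2.5, 0.4], [1.0, 1.8]]
```

View pics/w2.png

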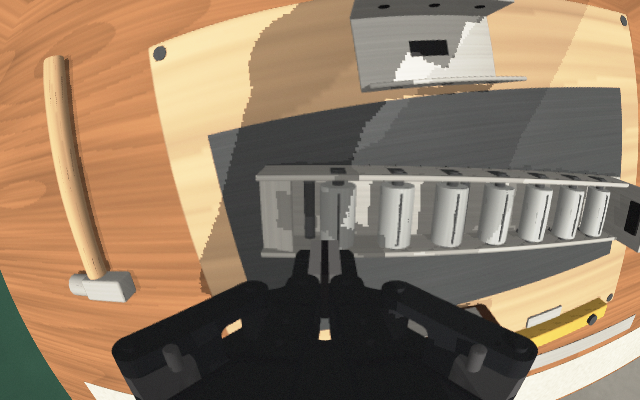

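Roller 1 is at (338,216), with the fingertips slightly outward of it. Roller 7 is at (598,212) and the stop at (632,215). The roller tops come out at z ≈ 58–62 mm, so I'll feel my way down.

Call:
jog_arm([
  [0,0,0,1,0,8,0],
  [0,0,0,1,0,14,0],
  [0,0,0,1,0,14,0],
])

```text
t: 5.4
eef_pos: [0.5371, -0.2195, 0.0611]
tool_rot: [-0.001, 0.037, 0.999, 0.0]
contact_force: [-0.8, -0.4, -0.0]
gripper_width: -0.002
grasp_force: 0.0
```

```bash
cat > f.py <<'E'
from h import *
import sys
np.set_printoptions(precision=4,suppress=True)
F=[]
for i in range(6):
    s=bot.get_obs();F.append(s["contact_force"]);bot.read_camera("wrist")
print(s["t"],s["eef_pos"],"F",np.mean(F,0).round(2),np.array(F)[:,2].round(1))
E
python3 f.py
```

```text
5.65 [ 0.5379 -0.2198  0.0622] F [-0.15 -0.16  0.29] [-0.  -0.4  1.2  0.8 -0.4  0.6]
```

Call:
jog_arm([
  [0,0,0,0,0,1.5,0],
  [0,0,0,0,0,1.5,0],
])

```text
t: 5.95
eef_pos: [0.5377, -0.2196, 0.0605]
tool_rot: [-0.0, 0.037, 0.999, 0.0]
contact_force: [-0.2, -0.5, -0.4]
gripper_width: -0.004
grasp_force: 0.0
```

```bash
python3 f.py
```

```text
6.2 [ 0.5378 -0.2197  0.0606] F [ 0.06 -0.34 -0.39] [-0.4 -0.1 -0.9 -0.2  0.  -0.8]
```

Call:
jog_arm([
  [0,0,0,0,0,1.5,0],
  [0,0,0,0,0,1.5,0],
])

```text
t: 6.5
eef_pos: [0.5377, -0.2196, 0.0589]
tool_rot: [-0.0, 0.037, 0.999, 0.0]
contact_force: [0.2, 0.2, -0.3]
gripper_width: 0.0
grasp_force: 0.0
```

```bash
python3 f.py
```

```text
6.75 [ 0.5378 -0.2197  0.0591] F [ 0.38 -0.08  0.15] [-0.3 -0.3  1.1 -0.3 -0.5  1.2]
```

Call:
jog_arm([
  [0,0,0,0,0,1.5,0],
  [0,0,0,0,0,1.5,0],
])

```text
t: 7.05
eef_pos: [0.5377, -0.2197, 0.0574]
tool_rot: [-0.0, 0.037, 0.999, 0.0]
contact_force: [0.3, -0.3, 0.6]
gripper_width: -0.001
grasp_force: 0.0
```

```bash
python3 f.py
```

```text
7.3 [ 0.5378 -0.2197  0.0576] F [0.29 0.31 0.05] [ 0.6 -0.5  0.  -0.3 -0.2  0.8]
```

Call:
jog_arm([
  [0,0,0,0,0,1,0],
  [0,0,0,0,0,1,0],
])

```text
t: 7.6
eef_pos: [0.5377, -0.2197, 0.0564]
tool_rot: [-0.0, 0.037, 0.999, 0.0]
contact_force: [0.1, 0.9, 0.3]
gripper_width: -0.003
grasp_force: 0.0
```

```bash
python3 f.py
```

```text
7.85 [ 0.5378 -0.2197  0.0566] F [ 0.2   0.41 -0.15] [ 0.3  0.4 -0.3 -1.1 -0.4  0.2]
```

```bash
python3 - <<'E'
from h import *
s,P=look();w=P["wrist"]
img=w["pixels"][:,:,::-1].copy()
for off in(0,): print(s["eef_pos"],proj(w,np.array(s["eef_pos"])))
cv2.imwrite("pics/w3.png",cv2.resize(img[150:290,230:430],None,fx=3.5,fy=3.5,interpolation=2))
for n in("first_top","last_top"): print(n,bot.tip_of(n,w)[:1])
E
```

```text
[ 0.53780775 -0.21971128  0.05653858] [324.21717376 237.30968826]
first_top [{'xy': [338.0, 238.1], 'score': 0.89}]
last_top [{'xy': [616.5, 226.2], 'score': 0.94}]
```

View pics/w3.png

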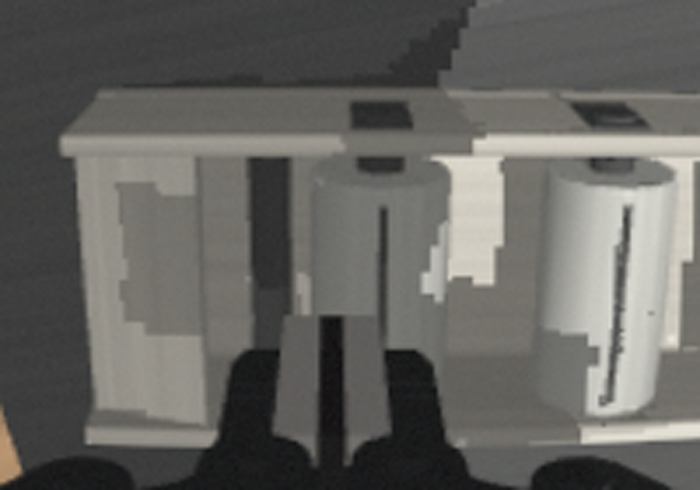

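```bash
python3 - <<'E'
from h import *
np.set_printoptions(precision=1,suppress=True)
s,P=look();w=P["wrist"]
M=np.array(w["tool_from_camera"]);print(M.round(3).tolist(), w["camera_matrix"].tolist())
r=R.from_quat(np.roll(s["tool_rot"],-1));e=np.array(s["eef_pos"])
cr=lambda X:(proj(w,X)-[230,150])*3.5
for t in[(0,0,0),(.011,0,0),(-.011,0,0),(0,.01,0),(0,-.01,0),(.011,0,-.02),(.011,.0,-.04),(0,0,-.02)]:
    print(t,cr(e+r.apply(t)))
for z in(.058,.055,.052):
  for v in[(.5478,-.0903,z-.04,-.0694)]:
    rr=R.from_euler("z",v[3])
    for t in[(0,-.12,.04),(-.021,-.12,.04),(.021,-.12,.04),(-.029,-.12,.036),(.029,-.12,.036),(-.021,-.08,.04),(.021,-.08,.04)]: print(z,t,cr(np.array(v[:3])+rr.apply(t)))
E
```

```text
[[-0.001, -0.96, -0.281, 0.071], [1.0, -0.001, 0.0, -0.0], [-0.001, -0.281, 0.96, -0.167], [0.0, 0.0, 0.0, 1.0]] [[309.70691628693146, 0.0, 324.29290873231275], [0.0, 309.70691628693146, 200.30082447838603], [0.0, 0.0, 1.0]]
(0, 0, 0) [329.8 305.6]
(0.011, 0, 0) [329.7 243.8]
(-0.011, 0, 0) [329.8 364.5]
(0, 0.01, 0) [389.5 305.4]
(0, -0.01, 0) [270.  305.5]
(0.011, 0, -0.02) [329.8 290.2]
(0.011, 0.0, -0.04) [329.8 348.8]
(0, 0, -0.02) [329.8 357.7]
0.058 (0, -0.12, 0.04) [388.6 314.1]
0.058 (-0.021, -0.12, 0.04) [390.3 193.7]
0.058 (0.021, -0.12, 0.04) [386.7 423.9]
0.058 (-0.029, -0.12, 0.036) [389.5 139.1]
0.058 (0.029, -0.12, 0.036) [384.9 451.3]
0.058 (-0.021, -0.08, 0.04) [632.4 192. ]
0.058 (0.021, -0.08, 0.04) [610.5 417.6]
0.055 (0, -0.12, 0.04) [387.7 307. ]
0.055 (-0.021, -0.12, 0.04) [389.3 188.2]
0.055 (0.021, -0.12, 0.04) [385.9 415.6]
0.055 (-0.029, -0.12, 0.036) [388.5 134.5]
0.055 (0.029, -0.12, 0.036) [384.1 443. ]
0.055 (-0.021, -0.08, 0.04) [627.7 186.8]
0.055 (0.021, -0.08, 0.04) [606.7 409.6]
0.052 (0, -0.12, 0.04) [386.9 300.1]
0.052 (-0.021, -0.12, 0.04) [388.4 182.9]
0.052 (0.021, -0.12, 0.04) [385.1 407.6]
0.052 (-0.029, -0.12, 0.036) [387.6 130.2]
0.052 (0.029, -0.12, 0.036) [383.4 434.9]
0.052 (-0.021, -0.08, 0.04) [623.1 181.6]
0.052 (0.021, -0.08, 0.04) [603.  401.9]
```

The fingertips sit about 9 mm outward of roller 1's axis, and the pads together are only about 17 mm wide along the track. I'll probe directly over the axis.

Call:
jog_arm([
  [0,0,0,0,9,-1,0],
  [0,0,0,0,9,0,0],
  [0,0,0,0,9,0,0],
])

```text
t: 8.68
eef_pos: [0.5384, -0.2105, 0.0565]
tool_rot: [-0.0, 0.037, 0.999, 0.0]
contact_force: [-0.2, -0.3, -0.2]
gripper_width: -0.004
grasp_force: 0.0
```

```bash
python3 f.py
```

```text
8.925 [ 0.5384 -0.2109  0.0566] F [ 0.22 -0.3   0.13] [-0.2  0.   0.5  0.8 -0.1 -0.2]
```

Call:
jog_arm([
  [0,0,0,0,0,1.2,0],
  [0,0,0,0,0,1.2,0],
])

```text
t: 9.22
eef_pos: [0.5383, -0.2107, 0.0552]
tool_rot: [-0.0, 0.037, 0.999, 0.0]
contact_force: [-0.6, 0.1, -1.2]
gripper_width: 0.003
grasp_force: 0.0
```

```bash
python3 f.py
```

```text
9.475 [ 0.5385 -0.2107  0.0554] F [ 0.07  0.02 -0.17] [-1.2 -0.   0.5 -0.4 -0.4  0.5]
```

Call:
jog_arm([
  [0,0,0,0,0,1.2,0],
  [0,0,0,0,0,1.2,0],
])

```text
t: 9.78
eef_pos: [0.5384, -0.2107, 0.054]
tool_rot: [-0.0, 0.037, 0.999, 0.0]
contact_force: [0.1, 0.6, -0.3]
gripper_width: -0.002
grasp_force: 0.0
```

```bash
python3 f.py
```

```text
10.025 [ 0.5385 -0.2107  0.0542] F [ 0.02  0.06 -0.19] [-0.3 -0.3 -0.2 -0.2  0.7 -0.7]
```

Call:
jog_arm([
  [0,0,0,0,0,1.2,0],
  [0,0,0,0,0,1.2,0],
])

```text
t: 10.32
eef_pos: [0.5384, -0.2107, 0.0528]
tool_rot: [-0.0, 0.037, 0.999, 0.0]
contact_force: [-0.2, -0.1, 0.3]
gripper_width: 0.001
grasp_force: 0.0
```

```bash
python3 f.py
```

```text
10.575 [ 0.5385 -0.2108  0.0529] F [ 0.4  -0.15 -0.16] [ 0.3 -0.3 -0.5 -0.  -0.3 -0.2]
```

Call:
jog_arm([
  [0,0,0,0,0,1.2,0],
  [0,0,0,0,0,1.2,0],
])

```text
t: 10.88
eef_pos: [0.5384, -0.2107, 0.0516]
tool_rot: [-0.0, 0.037, 0.999, 0.0]
contact_force: [-0.4, -0.1, 0.2]
gripper_width: 0.001
grasp_force: 0.0
```

```bash
sed -i 's/range(6)/range(4)/' f.py; python3 f.py
```

```text
11.025 [ 0.5385 -0.2108  0.0517] F [-0.09  0.22  0.41] [0.2 0.2 0.7 0.6]
```

Call:
jog_arm([
  [0,0,0,0,0,1.2,0],
  [0,0,0,0,0,1.2,0],
])

```text
t: 11.32
eef_pos: [0.5384, -0.2107, 0.0504]
tool_rot: [-0.0, 0.037, 0.999, 0.0]
contact_force: [-0.9, -0.6, -0.4]
gripper_width: -0.002
grasp_force: 0.0
```

```bash
python3 f.py
```

```text
11.475 [ 0.5385 -0.2108  0.0506] F [ 0.15 -0.32 -0.38] [-0.4 -0.4  0.3 -1.1]
```

```bash
python3 - <<'E'
from h import *
s,P=look()
a=P["wrist"]["pixels"][150:290,230:430,::-1];b=P["scene"]["pixels"][120:260,200:400,::-1]
cv2.imwrite("pics/w4.png",cv2.hconcat([cv2.resize(x,None,fx=2,fy=3.9 if 0 else 2.8,interpolation=2) for x in(a,b)]))
E
```

```text
(no output)
```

View pics/w4.png

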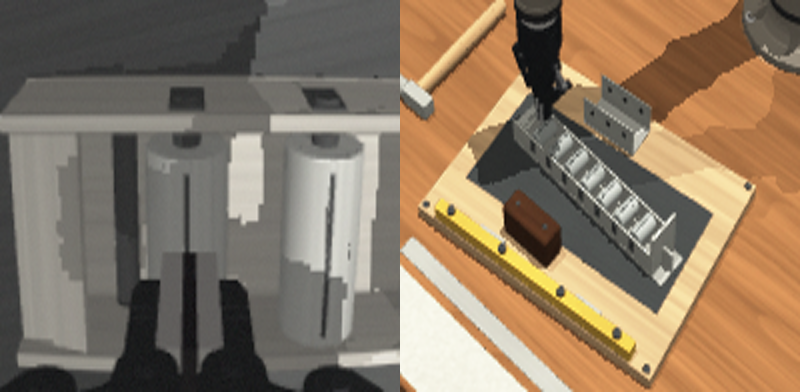

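Call:
jog_arm([
  [0,0,0,0,0,1.6,0],
  [0,0,0,0,0,1.6,0],
])

```text
t: 11.92
eef_pos: [0.5383, -0.2107, 0.0488]
tool_rot: [-0.0, 0.037, 0.999, 0.0]
contact_force: [0.4, 0.5, 0.3]
gripper_width: 0.003
grasp_force: 0.0
```

```bash
python3 f.py
```

```text
12.075 [ 0.5384 -0.2108  0.0489] F [0.19 0.06 0.08] [ 0.3 -0.3  0.2  0.1]
```

Call:
jog_arm([
  [0,0,0,0,0,1.6,0],
  [0,0,0,0,0,1.6,0],
])

```text
t: 12.38
eef_pos: [0.5383, -0.2107, 0.0472]
tool_rot: [-0.0, 0.037, 0.999, 0.0]
contact_force: [-0.5, -0.4, 0.2]
gripper_width: -0.0
grasp_force: 0.0
```

```bash
python3 f.py
```

```text
12.525 [ 0.5385 -0.2108  0.0473] F [-0.01 -0.31  0.23] [ 0.2 -0.1  0.4  0.3]
```

```bash
python3 - <<'E'
from h import *
np.set_printoptions(precision=4,suppress=True)
s,P=look();w=P["wrist"];M=np.array(w["tool_from_camera"]);K=w["camera_matrix"]
q=R.from_quat([.037,.9993,0,0]).as_matrix()
def wray(e,xy):
    u=(np.array(xy)-K[:2,2])/K[0,0];th=np.hypot(*u);d=np.r_[u/th*np.sin(th),np.cos(th)]
    return np.array(e)+q@M[:3,3],q@M[:3,:3]@d
E=[(.542,-.2075,.1978),(.5395,-.2204,.0775),(.5378,-.2197,.0566)]
for xy in([(320.5,181.6),(340.4,222.2),(338,238.1)],[(525.4,180.2),(601.9,217.1),(616.5,226.2)],[(320,150.5),(338,171),(338.6,182.3)]):
    print(*tri([wray(e,p) for e,p in zip(E,xy)]))
for n in("first_top","last_top"):
    k=bot.tip_of(n,w)[0]["xy"];print(n,k,wray(s["eef_pos"],k))
    o,d=wray(s["eef_pos"],k)
    for z in(.058,.052,.046):print(z,o+d*(z-o[2])/d[2])
img=w["pixels"][:,:,::-1][160:290,240:440]
sc=P["scene"]["pixels"][140:200,240:320,::-1]
cv2.imwrite("pics/w5.png",cv2.vconcat([cv2.resize(img,(600,300),interpolation=2),cv2.resize(sc,(600,300),interpolation=2)]))
print(s["t"])
E
```

```text
[ 0.5419 -0.2108  0.0493] [np.float64(0.0006139687694485077), np.float64(0.001337539850416976), np.float64(0.0007422308583070993)]
[0.5562 0.0306 0.0564] [np.float64(0.002607172827364894), np.float64(0.0015456778572688545), np.float64(0.001073619749117889)]
[ 0.5109 -0.2089  0.0318] [np.float64(0.0011395913217640895), np.float64(0.0012366700171973334), np.float64(0.0005260964133131122)]
first_top [322.6, 245.5] (array([ 0.4672, -0.2055,  0.2144]), array([ 0.4158, -0.036 , -0.9087]))
0.058 [ 0.5388 -0.2116  0.058 ]
0.052 [ 0.5416 -0.2119  0.052 ]
0.046 [ 0.5443 -0.2121  0.046 ]
last_top [619.3, 234.8] (array([ 0.4672, -0.2055,  0.2144]), array([ 0.3124,  0.7923, -0.524 ]))
0.058 [0.5605 0.031  0.058 ]
0.052 [0.5641 0.0401 0.052 ]
0.046 [0.5676 0.0492 0.046 ]
12.575
```

View pics/w5.png

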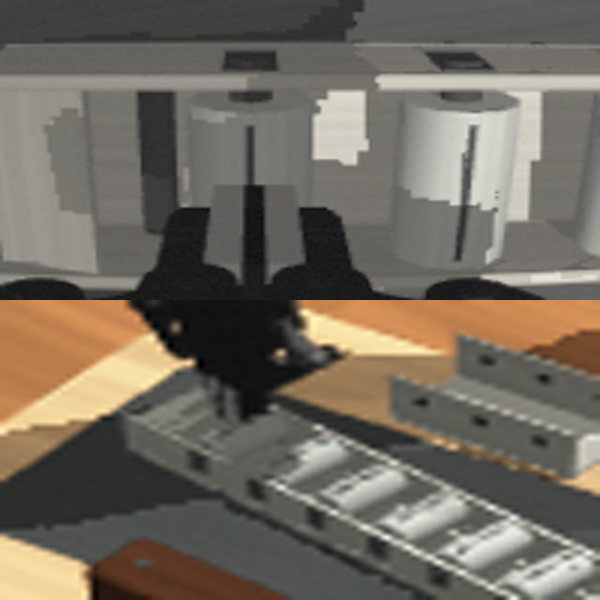

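Call:
jog_arm([
  [0,0,0,-1,0,1.3,0],
  [0,0,0,-1,0,1.3,0],
])

```text
t: 13.08
eef_pos: [0.5395, -0.2107, 0.0459]
tool_rot: [-0.0, 0.037, 0.999, 0.0]
contact_force: [-0.1, 0.2, 0.5]
gripper_width: 0.002
grasp_force: 0.0
```

```bash
python3 f.py
```

```text
13.225 [ 0.5394 -0.2108  0.046 ] F [ 0.11  0.02 -0.28] [ 0.5 -0.2 -0.7 -0.7]
```

Call:
jog_arm([
  [0,0,0,0,0,1.3,0],
  [0,0,0,0,0,1.3,0],
])

```text
t: 13.52
eef_pos: [0.5394, -0.2108, 0.0446]
tool_rot: [-0.0, 0.037, 0.999, 0.0]
contact_force: [0.3, 0.9, -0.0]
gripper_width: 0.001
grasp_force: 0.0
```

```bash
python3 f.py
```

```text
13.675 [ 0.5395 -0.2108  0.0447] F [0.36 0.53 0.1 ] [-0.  -0.7  0.8  0.4]
```

Call:
jog_arm([
  [0,0,0,0,0,1.5,0],
  [0,0,0,0,0,1.5,0],
])

```text
t: 13.98
eef_pos: [0.5393, -0.2108, 0.0431]
tool_rot: [-0.0, 0.037, 0.999, 0.0]
contact_force: [0.1, -0.4, -0.5]
gripper_width: 0.001
grasp_force: 0.0
```

```bash
python3 f.py
```

```text
14.125 [ 0.5395 -0.2108  0.0432] F [0.21 0.23 0.03] [-0.5  1.  -0.4  0.1]
```

Call:
jog_arm([
  [0,0,0,0,0,1.5,0],
  [0,0,0,0,0,1.5,0],
])

```text
t: 14.42
eef_pos: [0.5394, -0.2108, 0.0416]
tool_rot: [-0.0, 0.037, 0.999, 0.0]
contact_force: [-0.0, -0.9, -0.2]
gripper_width: 0.0
grasp_force: 0.0
```

```bash
python3 f.py
```

```text
14.575 [ 0.5394 -0.2108  0.0417] F [ 0.17 -0.01  0.18] [-0.2  0.2  0.3  0.5]
```

```bash
python3 - <<'E'
from h import *
s,P=look();e=np.array(s["eef_pos"])
out=[]
for c,(x0,y0) in(("scene",(240,140)),("top",(345,160))):
    im=P[c]["pixels"][y0:y0+60,x0:x0+80,::-1]
    im=cv2.resize(im,(400,300),interpolation=cv2.INTER_NEAREST)
    for dz,col in((0,(0,0,255)),(.015,(0,255,0)),(.03,(255,0,0))):
        p=proj(P[c],e+[0,0,dz]);print(c,dz,p.round(1));cv2.drawMarker(im,(int((p[0]-x0+.5)*5),int((p[1]-y0+.5)*5)),col,0,8)
    out.append(im)
w=cv2.resize(P["wrist"]["pixels"][150:270,244:404,::-1],(400,300),interpolation=2)
cv2.imwrite("pics/z6.png",cv2.vconcat([cv2.hconcat(out),cv2.hconcat([w,cv2.resize(P["wrist"]["pixels"][:,:,::-1],(400,300))])]))
E
```

```text
scene 0 [271.9 169. ]
scene 0.015 [271.7 166.1]
scene 0.03 [271.5 163.1]
top 0 [383.5 194.2]
top 0.015 [384.3 193.6]
top 0.03 [385.2 193. ]
```

View pics/z6.png

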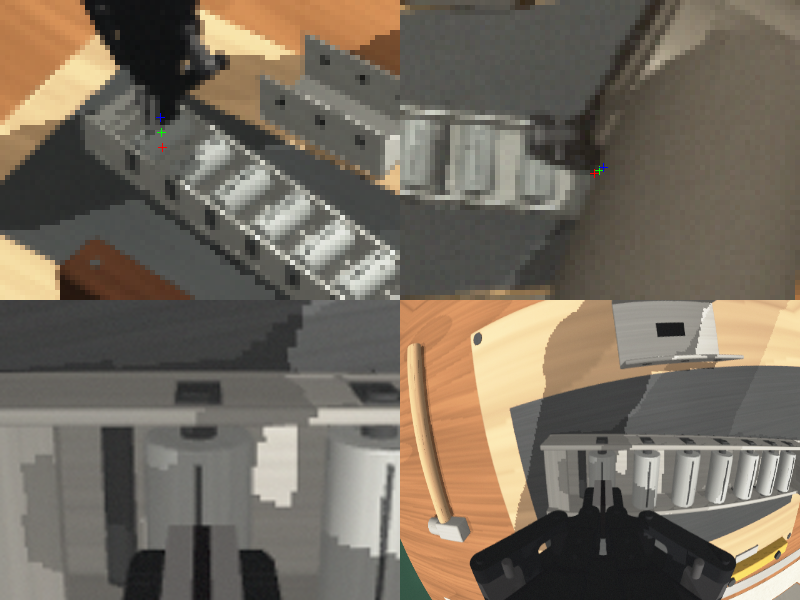

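The scene view and the 22 mm pad width agree that the real finger ends sit about 25–30 mm above the reported TCP. That explains why nothing has been touched yet, so I keep feeling downward.

Call:
jog_arm([
  [0,0,0,0,0,2,0],
  [0,0,0,0,0,4,0],
  [0,0,0,0,0,4,0],
])

```text
t: 15.15
eef_pos: [0.5393, -0.2107, 0.0375]
tool_rot: [-0.0, 0.037, 0.999, 0.0]
contact_force: [-0.3, -0.4, -1.0]
gripper_width: 0.002
grasp_force: 0.0
```

```bash
sed -i 's/range(4)/range(3)/' f.py; python3 f.py
```

```text
15.25 [ 0.5394 -0.2108  0.0377] F [-0.64  0.32 -0.75] [-1.  -0.6 -0.7]
```

Call:
jog_arm([
  [0,0,0,0,0,2,0],
  [0,0,0,0,0,2,0],
])

```text
t: 15.55
eef_pos: [0.5395, -0.2108, 0.0356]
tool_rot: [-0.0, 0.037, 0.999, 0.0]
contact_force: [0.1, -0.1, 0.2]
gripper_width: 0.001
grasp_force: 0.0
```

```bash
python3 f.py
```

```text
15.65 [ 0.5394 -0.2108  0.0357] F [ 0.06 -0.08 -0.26] [ 0.2 -0.6 -0.4]
```

Call:
jog_arm([
  [0,0,0,0,0,1.8,0],
  [0,0,0,0,0,1.8,0],
])

```text
t: 15.95
eef_pos: [0.5395, -0.2109, 0.034]
tool_rot: [0.0, 0.037, 0.999, 0.0]
contact_force: [-0.9, 1.2, 3.0]
gripper_width: 0.005
grasp_force: 1.4
```

```bash
python3 f.py
```

```text
16.05 [ 0.5395 -0.2109  0.0341] F [-0.72  0.13  3.12] [3.  3.1 3.3]
```

Call:
jog_arm([
  [0,0,0,0,0,1.8,0],
  [0,0,0,0,0,1.8,0],
])

```text
t: 16.35
eef_pos: [0.5395, -0.2109, 0.0322]
tool_rot: [0.0, 0.037, 0.999, 0.0]
contact_force: [0.1, 0.5, 4.6]
gripper_width: -0.001
grasp_force: 2.4
```

```bash
python3 f.py
```

```text
16.45 [ 0.5395 -0.2109  0.0323] F [-0.86  0.07  4.76] [4.6 5.5 4.2]
```

I've got contact: 3.1 N at TCP z 34.1 mm and 4.8 N at 32.3 mm, so the unpressed top is at about 35.5 mm. I'll lift, back off outward, and set the height for 1.5 mm of press.

Call:
jog_arm([
  [0,0,0,0,0,-9,0],
  [0,0,0,0,0,-9,0],
  [0,0,0,0,-22,-9,0],
  [0,0,0,0,-22,-9,0],
  [0,0,0,0,-22,-5,0],
  [0,0,0,0,-22,-1.5,0],
  [0,0,0,0,-22,-1.5,0],
])

```text
t: 17.38
eef_pos: [0.5376, -0.2319, 0.0331]
tool_rot: [-0.001, 0.036, 0.999, 0.0]
contact_force: [-0.1, -0.2, 0.5]
gripper_width: 0.001
grasp_force: 0.0
```

```bash
python3 f.py
```

```text
17.475 [ 0.5379 -0.2324  0.0335] F [-0.18  0.24 -0.27] [ 0.5  0.3 -1.6]
```

Call:
jog_arm([
  [0,0,0,0,12,-0.2,0],
  [0,0,0,0,24,-0.2,0],
  [0,0,0,0,36,-0.2,0],
  [0,0,0,0,48,-0.2,0],
  [0,0,0,0,60,-0.2,0],
  [0,0,0,0,60,-0.2,0],
])

```text
t: 18.27
eef_pos: [0.5425, -0.1713, 0.0339]
tool_rot: [-0.0, 0.036, 0.999, 0.0]
contact_force: [-0.5, 0.9, 2.2]
gripper_width: -0.002
grasp_force: 1.4
```

```bash
python3 f.py; python3 - <<'E'
from h import *
s,P=look()
w=cv2.resize(P["wrist"]["pixels"][150:290,170:430,::-1],None,fx=2.9,fy=2.9,interpolation=2)
cv2.imwrite("pics/z7.png",w)
E
```

```text
18.375 [ 0.5424 -0.1729  0.034 ] F [-0.43  0.59  2.74] [2.2 3.  3. ]
```

View pics/z7.png

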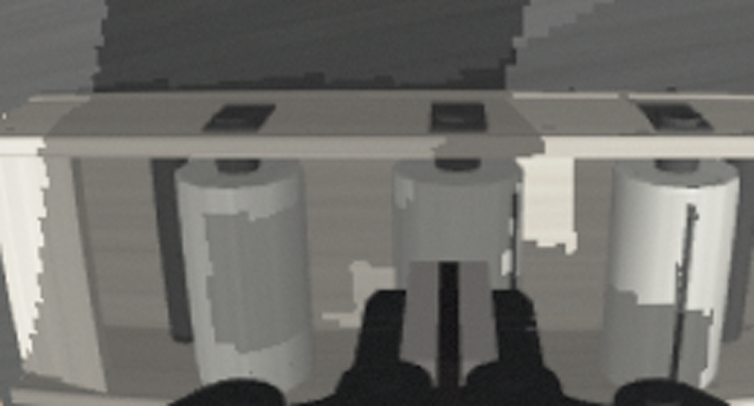

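Roller 1's stripe, previously at its middle, has turned out of sight. Roller 2's stripe has moved to its stop side, at (515,240). The force is 2.8 N, so I carry on with the stroke.

Call:
jog_arm([
  [0,0,0,0,12,0,0],
  [0,0,0,0,24,0,0],
  [0,0,0,0,36,0,0],
  [0,0,0,0,48,0,0],
  [0,0,0,0,60,0,0],
  [0,0,0,0,72,0,0],
  [0,0,0,0,84,0,0],
  [0,0,0,0,96,0,0],
  [0,0,0,0,108,0,0],
  [0,0,0,0,120,0,0],
])

```text
t: 19.82
eef_pos: [0.5512, -0.0526, 0.0339]
tool_rot: [-0.0, 0.037, 0.999, -0.0]
contact_force: [-1.4, -0.2, 3.4]
gripper_width: -0.001
grasp_force: 1.4
```

```bash
python3 f.py
```

```text
19.925 [ 0.5513 -0.0512  0.0339] F [-1.13  1.31  2.83] [3.4 2.1 3. ]
```

Call:
jog_arm([
  [0,0,0,0,12,0,0],
  [0,0,0,0,24,0,0],
  [0,0,0,0,36,0,0],
  [0,0,0,0,48,0,0],
  [0,0,0,0,60,0,0],
  [0,0,0,0,71,0,0],
  [0,0,0,0,82,0,0],
  [0,0,0,0,89,0,0],
  [0,0,0,0,89,0,0],
])

```text
t: 21.1
eef_pos: [0.5578, 0.0366, 0.0339]
tool_rot: [0.0, 0.036, 0.999, 0.0]
contact_force: [-0.7, 1.2, 2.7]
gripper_width: -0.002
grasp_force: 1.3
```

```bash
python3 f.py
```

```text
21.2 [0.5577 0.0355 0.0339] F [-1.03  1.27  3.32] [2.7 3.1 4.2]
```

Call:
jog_arm([
  [0,0,0,0,0,-15,0],
  [0,0,0,0,0,-40,0],
  [0,0,0,0,0,-80,0],
  [0,0,0,0,0,-130,0],
  [0,0,0,0,0,-130,0],
  [0,0,0,0,0,-130,0],
])

```text
t: 22.0
eef_pos: [0.5574, 0.0352, 0.1641]
tool_rot: [0.0, 0.037, 0.999, 0.0]
contact_force: [0.3, 0.1, -0.2]
gripper_width: 0.001
grasp_force: 0.0
```

```bash
python3 f.py; python3 - <<'E'
from h import *
s,P=look()
w=P["wrist"]["pixels"][60:320,120:520,::-1]
cv2.imwrite("pics/z8.png",cv2.resize(w,None,fx=2,fy=2,interpolation=2))
for n in PT: print(n,bot.tip_of(n,P["top"])[:1])
E
```

```text
22.1 [0.5567 0.0352 0.1629] F [0.4  0.01 0.29] [-0.2  0.5  0.6]
first_top [{'xy': [384.5, 191.8], 'score': 0.69}]
last_top []
stop_face [{'xy': [349.0, 191.4], 'score': 0.21}]
track [{'xy': [347.5, 189.0], 'score': 0.7}]
```

View pics/z8.png

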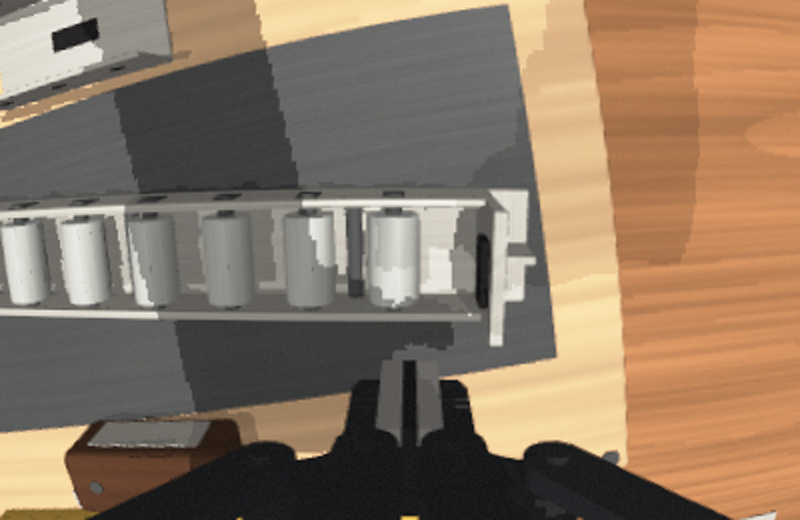

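None of the six rollers in view (2–7, at x ≈ 25–395) shows its stripe any more, and roller 1's had already turned away, so all seven have turned. The track, block and bracket lie where they were, and the hand is clear.

```bash
python3 -c "
from station import bot
print(bot.hand_in())"
```

```text
the job is handed in; nothing more can be done
None
```

I stroked all seven rollers towards the end stop with about 3 N of fingertip force, lifted the hand clear, saw no sign that the track or the other items had moved, and handed the job in at about 22 s; no verdict came back.

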